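# Set the tablet easel's sliding leg to its mark and clamp it

### The job

Take hold of the red cam lever on the tablet easel's spring-loaded leg and, with the lever still open, draw the leg out until its yellow pointer stands level with the red length marker. Holding the leg there against its spring, swing the lever fully shut, in line with the rail. Finish while still gripping the lever with the leg on the mark: do not let go; and leave the salt shaker, the soda can and the sauce cup alone.

Things in the scene. Friction and masses are not known exactly. Their poses are not given: they have to be found in the camera images.
- stand: Tablet easel fixed to the worktop. Origin on the worktop under the rail's centre line; +x runs along the rail the way the leg draws out, z up. Rail: channel 44 mm wide, x = -200 to +130 mm, with a 28 mm high fence on its +y side carrying a scale (-y fence 16 mm high). The upright tablet, 177 mm wide, top about 250 mm high, stands across its end at x = -285 to -190 mm, y = -170 to +70 mm.
- leg: Sliding leg: grey bar in the rail with a yellow head. Origin at worktop height below the lever's pivot; axes as the stand's. Slides along +x only, from the home stop where it starts (origin at stand x = -50 mm) to +100 mm. Bar and rubber foot reach 177 mm ahead of the origin. A spring pulls it home: 3.8 N there, about 5.5 N at the marks; with the lever open it runs back when released.
- pointer (a point): Tip of the leg's yellow pointer tongue, with a black line: same x as the leg's origin, 30 mm to its +y side, 35 mm above the worktop, above the tall fence. Axes as the stand's.
- lever (a joint): Angle of the cam lever about its vertical pivot, rad: 0 = shut (points along the stand's +x, above the rail), grows anticlockwise seen from above to 1.3 = fully open (towards the stand's +y). Starts open, 1.0 to 1.25. Light friction (0.06 N m), stays where left when open or fully shut; below about 0.6 its cam presses on the fence and jams the leg; it shuts a little stiffer there.
- lever_grip (a point): Good place to grip the red lever, an upright bar 14 mm wide, 34 mm tall (38 to 72 mm above the worktop), from 8 mm behind the pivot to 76 mm ahead of it. This point is on its centre line, 30 mm from the pivot, 58 mm above the worktop. x points along the bar to its free end, z up; pinch it across its width from above.
- marker: Red clip with a white line, 8 mm wide, 29 mm high, fixed on the tall fence: the length mark. Origin at worktop height, 21 mm to +y of the rail's centre line, in line with the white line; axes parallel to the stand's. The leg is on the mark when the leg's origin x in this frame is 0. It stands 80 to 135 mm from the leg's home place.
- salt_shaker: White salt shaker with a steel top, 40 x 40 x 81 mm, standing loose on the -y side of the rail, origin under its centre; bystander.
- soda_can: Drinks can, 53 mm across, 134 mm high, standing loose on the -y side of the rail, origin under its centre; bystander.
- sauce_cup: Small black open sauce cup, 51 mm across, 29 mm high, standing loose beyond the rail's end, origin under its centre; bystander.

How it is judged:
On the way, in this order (a step that is already met when the one before it is completed fails the run):
1. the leg is held on the mark, pointer within 8 mm of the marker, with the lever still open (more than 0.75 rad) (x of leg in the frame of marker between -0.008 and 0.008 m and value of joint lever above 0.75 rad and contact force between the fingers and leg above 1 N), for 0.2 s.
2. the lever is shut (under 0.1 rad) with the leg on the mark within 8 mm and held (x of leg in the frame of marker between -0.008 and 0.008 m and value of joint lever below 0.1 rad and contact force between the fingers and leg above 1 N), for 0.2 s.
At the end, for the whole second after the job is handed in: The pointer stands within 8 mm of the marker along the rail, the lever is shut (under 0.1 rad), the leg is still, and the fingers still grip the lever (over 3 N, grasp point within 60 mm of the grip point); the salt shaker, can and cup stand within 20 mm of where they were (x of leg in the frame of marker between -0.008 and 0.008 m and value of joint lever below 0.1 rad and contact force between the fingers and leg above 3 N and distance between the grasp point and lever_grip below 0.06 m and linear speed of leg below 0.01 m/s and distance of each of salt_shaker, soda_can, sauce_cup from where it was at the start of the episode below 0.02 m); the arm keeps its last pose, push and grip.
It fails at once if the lever is swung shut (under 0.5 rad) while the leg is more than 15 mm off the mark (value of joint lever below 0.5 rad and (x of leg in the frame of marker above 0.015 m or x of leg in the frame of marker below -0.015 m)).
It fails at once if the leg is let go with the lever part shut (0.1 to 0.5 rad) (value of joint lever between 0.1 and 0.5 rad and contact force between the fingers and leg below 0.05 N).
It fails at once if a bystander is knocked over or pushed away (angle between any of salt_shaker, soda_can, sauce_cup's own z axis and vertical above 0.5 rad or distance of any of salt_shaker, soda_can, sauce_cup from where it was at the start of the episode above 0.03 m).
It also fails if it takes over 43 s, if anything falls off the work surface, if the arm or the gripper's body presses on something with over 40 N, if the wrist force passes 120 N, or if a joint passes its speed limit or range.

### The arm

A 6-joint arm with a two-finger parallel gripper is mounted at the origin on a cart in front of the work surface, level with it; the furniture and walls round the work are solid. World frame = base frame: x ahead of the robot, y to its left, z up, the work surface at z = 0. Lengths are in m, angles in rad, forces in N, time in s.
With the tool pointing down it reaches from about 0.35 to 0.725 m from the base axis. Payload 4.3 kg.
Tool frame: the origin (TCP) lies at the very end of the fingers, on their centre line; the grasp point (between the pads) lies 19 mm behind it (pinch_z is the distance from the TCP to the grasp point, in m); z points along the fingers, y is the line along which they close (so a half turn about z gives the same grasp; the last joint's range is limited). The gripper opens to 85 mm and grips with 20 to 120 N. Pads are 22 mm wide; open, the fingers measure 114 mm over their backs; the gripper's body (76 mm by 85 mm) begins 54 mm behind the grasp point. The pads swing forward as they close: fully open they stand 13 mm farther back than shut.
Start: joints at [1.162, 0.377, 0.081, 1.274, 0, 1.46], TCP at [0.169, 0.55, 0.231] pointing down, gripper open.
Joint ranges: [-2.72, 2.72], [-0.84, 1.66], [-1.02, 1.22], [-1.77, 2.12], [-1.37, 1.28], [-3.14, 3.14]. Speed limits (rad/s): [2.57, 2.57, 3.14, 3.14, 3.14, 3.14].

### API

Orientations are given as a unit quaternion [x, y, z, w].
In Python, from bench import read_state, capture, close_job, outline_of, pinch_z gives the robot as it stands.
- The arm moves only by the tool servo_tool, never from a script. Its argument "targets" is a list of rows, each a list of 3 entries, a list of its own where there are three numbers: the finger opening in m, from 0 to 0.0854, then the shift along the world's x, y, z in m, then the turn about the world's z in degrees. In form: [[claw, [dx, dy, dz], spin], ...]. A call has 1 to 10 rows; each row shifts and turns the commanded pose from where the row before left it; what a row does not reach is not made up. A row lasts 1/12 s, in which the tool goes at most 41.7 mm and 7.16 degrees, less where a joint would pass 70% of its speed; a pose out of reach is approached as far as the arm can. A call with a gripper value outside its range is refused whole. The fingers move at their own pace and stop on an object; "newtons" is the grip in N (left out, the last holds). Time passes only in rows, so rows that do not move let the fingers close. It gives the time, the measured TCP pose, the force, the opening and the grip force at its end, in the units of the state.
- read_state(): the state, without advancing time (a new reading comes with each control period).
- capture(name): name is "side" or "top" or "wrist"; returns a dict with "pixels" (400x640x3 uint8, blue, green, red), "fx", "fy", "cx", "cy" (pixels), "extrinsics" (4x4, takes a point from camera to world coordinates); the wrist camera has in their place "hand_eye" (4x4, takes a point from camera to tool coordinates, whose origin is the TCP and whose axes are the flange's). Camera axes: x right, y down, z forward; pixel columns grow to the right and rows downward; lengths in m; the calibration is good to about 2 mm. A picture is of the moment at which its call begins: read the wrist's pose just before it. There is no depth.
- close_job(): hands the job in; it is judged then, once.
Trained networks look in a picture, given as the dict that the camera call returned (one of the last four; its "shot" number tells which), for a name from the list of things; names that differ only in an ending like _2 or _b are one class to them, and where a whole thing is asked for, a point or a joint stands for the part that bears it (a point fixed in the world has none). Each returns a list of dicts, best first, with "confidence" (0 to 1); they miss things now and then, are a little off and sometimes report something else, mostly with a low value. They report only what shows in the picture. A call takes as long as a camera call.
- outline_of(picture, thing): "pixels" (400x640 bool, what is visible of it) and "uv" ([column, row] in pixels, amid what is visible of it).
The state is a dict: "time_s": time; "joints": joint angles; "dq": joint speeds; "joint_efforts": joint torques, N m; "eef_pos": TCP position; "tcp_rot": TCP orientation; "force": force on the tool from outside, world axes, zero at the start; "ft_torque": the same for the moment, N m; "finger_gap": opening from 0.0 (shut) to 1.0 (fully open); "grip_force": force on a finger pad.
Only numpy, scipy, OpenCV 4.12 (cv2) and the standard library are available. Lean on these libraries where they do the work, as an engineer would, in place of code of your own. Each camera call takes 0.05 s, during which the arm holds its last target. There are 200 camera calls.

## Working session

There is one attempt and no reset: what is moved stays moved. The work goes in short steps, Python scripts to look and compute and a tool call to move; the robot and the scene stay as the last step left them, time stands still between calls to the robot, and variables do not carry over. Pictures are saved under pics/ and viewed, at most 10 in all, crops included, and the job is handed in when it is done.

Besides the shell and the picture viewer there is one more tool, called by a JSON object that holds its "name" and its "arguments". servo_tool: Moves the arm, as the interface text tells. Its arguments: {"type":"object","properties":{"targets":{"type":"array"},"newtons":{"type":"number"}},"required":["targets"]}

```bash
mkdir -p pics; cat > h.py <<'E'
import numpy as np, cv2
from bench import *
from scipy.spatial.transform import Rotation as R
def T(c,s=None):
    if "extrinsics" in c: return np.array(c["extrinsics"])
    M=np.eye(4); M[:3,:3]=R.from_quat(s["tcp_rot"]).as_matrix(); M[:3,3]=s["eef_pos"]; return M@np.array(c["hand_eye"])
def ray(c,uv,M):
    d=np.array([(uv[0]-c["cx"])/c["fx"],(uv[1]-c["cy"])/c["fy"],1]); return M[:3,3],M[:3,:3]@d
def atz(c,uv,M,z):
    o,d=ray(c,uv,M); return o+d*(z-o[2])/d[2]
def proj(c,p,M):
    q=np.linalg.inv(M)@np.append(p,1); return np.array([c["fx"]*q[0]/q[2]+c["cx"],c["fy"]*q[1]/q[2]+c["cy"]])
def tri(r1,r2):
    A=np.stack([r1[1],-r2[1]],1); t=np.linalg.lstsq(A,r2[0]-r1[0],rcond=None)[0]
    a=r1[0]+t[0]*r1[1]; b=r2[0]+t[1]*r2[1]; return (a+b)/2,np.linalg.norm(a-b)
E
python3 - <<'E'
from h import *
s=read_state(); print({k:np.round(v,3) for k,v in s.items()},pinch_z)
cs={n:capture(n) for n in("side","top","wrist")}
for n,c in cs.items():
    cv2.imwrite(f"pics/{n}0.png",c["pixels"]); M=T(c,s); print(n,c["fx"],np.round(M,3).tolist())
    for t in("lever","pointer","marker","leg","salt_shaker","soda_can","sauce_cup"):
        for o in outline_of(c,t)[:2]: print(n,t,np.round(o["confidence"],2),np.round(o["uv"]),o["pixels"].sum(),np.round(atz(c,o["uv"],M,.05),3))
E
```

```text
{'time_s': np.float64(0.0), 'joints': array([ 1.162,  0.378,  0.08 ,  1.274, -0.   ,  1.461]), 'dq': array([ 0.001, -0.   ,  0.001,  0.002,  0.   ,  0.   ]), 'joint_efforts': array([ 0.0000e+00, -4.6360e+01,  2.6988e+01,  2.1000e-02,  0.0000e+00,
        0.0000e+00]), 'eef_pos': array([0.169, 0.549, 0.23 ]), 'tcp_rot': array([ 0.149,  0.989, -0.001, -0.   ]), 'force': array([-0.885, -0.579, -0.145]), 'ft_torque': array([-0.024, -0.02 ,  0.014]), 'grip_force': np.float64(0.0), 'finger_gap': np.float64(1.002)} 0.0187
side 520.4050903828995 [[0.999, -0.03, 0.039, 0.54], [-0.049, -0.691, 0.721, -0.551], [0.005, -0.722, -0.691, 0.661], [0.0, 0.0, 0.0, 1.0]]
side lever 0.96 [265. 280.] 945 [ 0.487 -0.075  0.05 ]
side pointer 0.82 [274. 268.] 1899 [ 0.501 -0.055  0.05 ]
side marker 0.59 [268. 256.] 60 [ 0.491 -0.03   0.05 ]
side leg 0.98 [276. 271.] 2013 [ 0.503 -0.06   0.05 ]
side salt_shaker 0.66 [265. 278.] 949 [ 0.488 -0.073  0.05 ]
side salt_shaker 0.56 [354. 243.] 933 [ 0.624 -0.01   0.05 ]
side soda_can 0.57 [340. 183.] 2121 [0.614 0.132 0.05 ]
side soda_can 0.29 [354. 245.] 963 [ 0.624 -0.013  0.05 ]
side sauce_cup 0.57 [310. 166.] 474 [0.562 0.18  0.05 ]
top 467.1313777529103 [[-0.008, -0.988, 0.154, 0.438], [-1.0, 0.005, -0.023, 0.115], [0.022, -0.154, -0.988, 0.919], [0.0, 0.0, 0.0, 1.0]]
top lever 0.96 [413. 246.] 476 [ 0.499 -0.084  0.05 ]
top pointer 0.97 [392. 241.] 2123 [ 0.509 -0.043  0.05 ]
top pointer 0.4 [491. 212.] 12755 [ 0.563 -0.234  0.05 ]
top leg 0.56 [389. 243.] 2028 [ 0.506 -0.038  0.05 ]
top salt_shaker 0.76 [365. 181.] 423 [0.625 0.004 0.05 ]
top soda_can 0.88 [313. 181.] 957 [0.625 0.103 0.05 ]
top sauce_cup 0.6 [257. 217.] 555 [0.557 0.208 0.05 ]
wrist 342.3805561102921 [[0.295, 0.912, 0.284, 0.096], [0.955, -0.281, -0.09, 0.571], [-0.002, 0.298, -0.954, 0.373], [0.0, 0.0, 0.0, 1.0]]
```

```bash
python3 - <<'E'
import cv2
t=cv2.imread("pics/top0.png")[140:320,220:460]; cv2.imwrite("pics/topc.png",cv2.resize(t,None,fx=3.3,fy=3.3,interpolation=2))
t=cv2.imread("pics/side0.png")[120:330,180:420]; cv2.imwrite("pics/sidec.png",cv2.resize(t,None,fx=2.8,fy=2.8,interpolation=2))
E
```

```text
(no output)
```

View pics/topc.png

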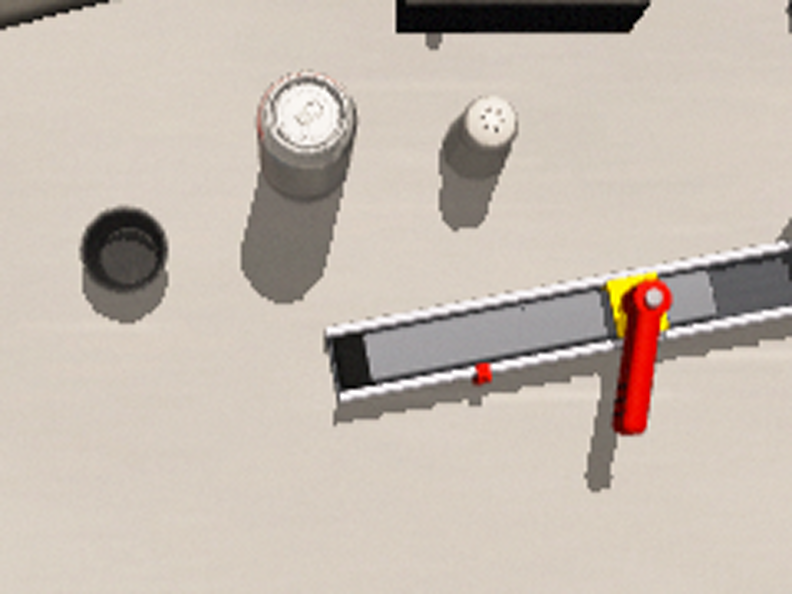

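View pics/sidec.png

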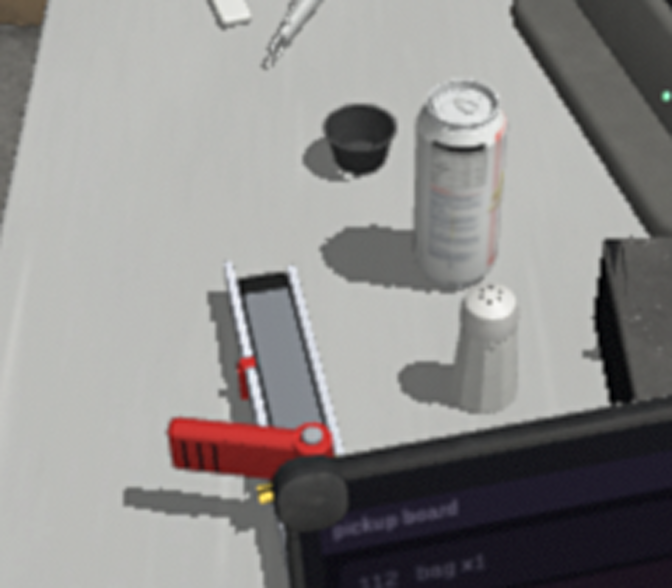

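The top crop shows the lever's pivot at about (418,230), its free end at (411,271), and the marker at (366,253). The rail runs left, which is world +y. The side crop agrees, with the pivot at (291,275) and the marker top at (268,249). The bystanders stand clear on the far side and beyond the rail's end.

```bash
cat > m.py <<'E'
from h import *
s=read_state()
ct=capture("top");cs=capture("side"); Mt,Ms=T(ct),T(cs)
C=lambda x,y:(x/3.3+220-.35,y/3.3+140-.35); S=lambda x,y:(x/2.8+180-.3,y/2.8+120-.3)
for n,a,b in(("pivot",C(653,297),S(312,435)),("end",C(631,432),S(173,424)),("mark",C(483,371),S(246,361)),("can",C(309,112),S(464,103)),("salt",C(492,120),S(491,296))):
    p,e=tri(ray(ct,a,Mt),ray(cs,b,Ms)); print(n,p.round(4),e.round(4))
f1,f2=[atz(ct,C(*p),Mt,.028) for p in((340,400),(790,315))]
g1,g2=[atz(ct,C(*p),Mt,.016) for p in((326,330),(785,245))]
for a,b in((f1,f2),(g1,g2)): d=a-b; print("rail",a.round(4),b.round(4),np.degrees(np.arctan2(d[1],d[0])))
P=atz(ct,C(653,297),Mt,.074);E=atz(ct,C(631,432),Mt,.070);K=atz(ct,C(483,371),Mt,.029)
print("piv72",P,"end",E,"mark29",K, np.degrees(np.arctan2(*(E-P)[1::-1])))
r=R.from_quat(s["tcp_rot"]).as_matrix(); print("tool y yaw",np.degrees(np.arctan2(r[1,1],r[0,1])),"tool x",r[:,0].round(3))
E
python3 m.py
```

```text
pivot [ 0.5272 -0.0875  0.0741] 0.0018
end [ 0.4545 -0.0733  0.069 ] 0.0006
mark [0.4893 0.0022 0.0302] 0.0024
can [0.6187 0.1032 0.1333] 0.0021
salt [6.266e-01 2.000e-04 7.960e-02] 0.0014
rail [0.4746 0.085  0.028 ] [ 0.522  -0.1783  0.028 ] 100.22055622228685
rail [0.5159 0.0924 0.016 ] [ 0.565  -0.1816  0.016 ] 100.14878183015655
piv72 [ 0.52812464 -0.08738552  0.074     ] end [ 0.45423753 -0.07315182  0.07      ] mark29 [0.49057207 0.00223865 0.029     ] 169.09605249385928
tool y yaw 72.87792811151856 tool x [-0.956  0.294  0.   ]
```

Rail +x lies at 100.2°. The lever stands at 1.20 rad, and the marker is 95 mm from home. The marker's lateral offset (20.5 mm) and the home x (-49 mm) both check against the text. I'll move to above the lever.

{"name": "servo_tool", "arguments": {"targets": [[0.0854, [0.0165, -0.0315, -0.003], 0.3], [0.0854, [0.0165, -0.0315, -0.003], 0.3], [0.0854, [0.0165, -0.0315, -0.003], 0.3], [0.0854, [0.0165, -0.0315, -0.003], 0.3], [0.0854, [0.0165, -0.0315, -0.003], 0.3], [0.0854, [0.0165, -0.0315, -0.003], 0.3], [0.0854, [0.0165, -0.0315, -0.003], 0.3], [0.0854, [0.0165, -0.0315, -0.003], 0.3], [0.0854, [0.0165, -0.0315, -0.003], 0.3], [0.0854, [0.0165, -0.0315, -0.003], 0.3]], "newtons": 70}}

```text
time_s: 2.13
eef_pos: [0.3348, 0.2331, 0.2015]
tcp_rot: [0.123, 0.992, 0.0, 0.0]
force: [1.0, 0.6, -0.2]
finger_gap: 1.002
grip_force: 0.0
```

{"name": "servo_tool", "arguments": {"targets": [[0.0854, [0.0165, -0.0315, -0.003], 0.3], [0.0854, [0.0165, -0.0315, -0.003], 0.3], [0.0854, [0.0165, -0.0315, -0.003], 0.3], [0.0854, [0.0165, -0.0315, -0.003], 0.3], [0.0854, [0.0165, -0.0315, -0.003], 0.3], [0.0854, [0.0165, -0.0315, -0.003], 0.3], [0.0854, [0.0165, -0.0315, -0.003], 0.3], [0.0854, [0.0165, -0.0315, -0.003], 0.3], [0.0854, [0.0165, -0.0315, -0.003], 0.3], [0.0854, [0, 0, 0], 0]]}}

```text
time_s: 2.97
eef_pos: [0.4859, -0.0542, 0.1741]
tcp_rot: [0.102, 0.995, -0.001, 0.002]
force: [0.4, -0.4, 0.3]
finger_gap: 1.003
grip_force: 0.0
```

```bash
python3 - <<'E'
from h import *
s=read_state(); c=capture("wrist"); M=T(c,s); cv2.imwrite("pics/w1.png",c["pixels"])
print(np.round(s["eef_pos"],4),R.from_quat(s["tcp_rot"]).as_matrix()[:,0].round(3))
for n,p in(("pivot",(.5276,-.0874,.072)),("end",(.453,-.0731,.072)),("mark",(.490,.0022,.029))): print(n,proj(c,p,M).round(1))
for t in("lever","marker"):
    for o in outline_of(c,t)[:1]: print(t,o["confidence"],np.round(o["uv"]))
E
```

```text
[ 0.4859 -0.0542  0.1741] [-0.979  0.204 -0.003]
pivot [291.3 257.5]
end [286.8 162.8]
mark [386.5 176.9]
lever 0.86 [287. 217.]
marker 0.52 [383. 175.]
```

View pics/w1.png

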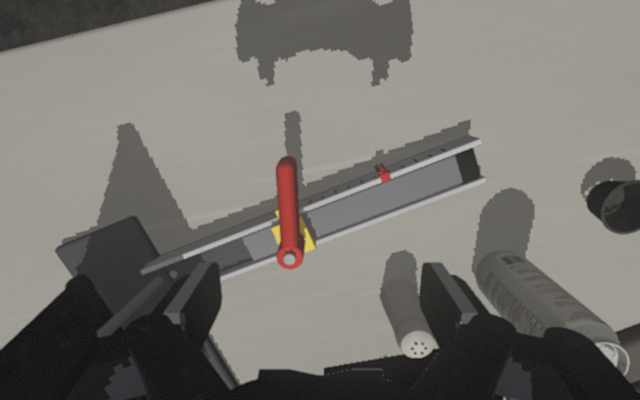

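The wrist view agrees with my estimate. The pivot shows at (290,258) against a predicted (291,257), and the marker at (384,174). Next I'll descend part way and check where the arm is.

{"name": "servo_tool", "arguments": {"targets": [[0.0854, [0.003, -0.006, -0.015], 0.5], [0.0854, [0.003, -0.006, -0.015], 0.5], [0.0854, [0.003, -0.006, -0.015], 0], [0.0854, [0.003, -0.006, -0.015], 0], [0.0854, [0, 0, -0.01], 0], [0.0854, [0, 0, 0], 0], [0.0854, [0, 0, 0], 0]]}}

```text
time_s: 3.7
eef_pos: [0.4937, -0.0717, 0.1042]
tcp_rot: [0.09, 0.996, 0.0, -0.001]
force: [0.1, -0.6, 0.6]
finger_gap: 0.998
grip_force: 0.0
```

{"name": "servo_tool", "arguments": {"targets": [[0.0854, [0.002, -0.005, -0.011], 0], [0.0854, [0.002, -0.005, -0.01], 0], [0.0854, [0, 0, -0.01], 0], [0.0854, [0, 0, -0.01], 0], [0.0854, [0, 0, -0.01], 0], [0.0854, [0, 0, -0.01], 0], [0.04, [0, 0, 0], 0], [0.03, [0, 0, 0], 0], [0.02, [0, 0, 0], 0], [0.02, [0, 0, 0], 0]]}}

```text
time_s: 4.53
eef_pos: [0.4993, -0.0831, 0.0438]
tcp_rot: [0.091, 0.996, -0.0, 0.001]
force: [-0.7, -0.0, -0.5]
finger_gap: 0.454
grip_force: 0.0
```

{"name": "servo_tool", "arguments": {"targets": [[0.015, [0, 0, 0], 0], [0.01, [0, 0, 0], 0], [0.005, [0, 0, 0], 0], [0.0, [0, 0, 0], 0], [0.0, [0, 0, 0], 0], [0.0, [0, 0, 0], 0]]}}

```text
time_s: 5.03
eef_pos: [0.4993, -0.083, 0.044]
tcp_rot: [0.091, 0.996, 0.0, 0.001]
force: [-1.1, 0.5, 5.2]
finger_gap: 0.153
grip_force: 68.4
```

Gripped at 13 mm opening. I'll draw the leg about 86 mm along the rail, then measure.

{"name": "servo_tool", "arguments": {"targets": [[0.0, [-0.0019, 0.0106, 0], 0], [0.0, [-0.0019, 0.0106, 0], 0], [0.0, [-0.0019, 0.0106, 0], 0], [0.0, [-0.0019, 0.0106, 0], 0], [0.0, [-0.0019, 0.0106, 0], 0], [0.0, [-0.0019, 0.0106, 0], 0], [0.0, [-0.0019, 0.0106, 0], 0], [0.0, [-0.0019, 0.0106, 0], 0], [0.0, [0, 0, 0], 0], [0.0, [0, 0, 0], 0]]}}

```text
time_s: 5.87
eef_pos: [0.484, 0.0008, 0.044]
tcp_rot: [0.091, 0.996, -0.002, 0.001]
force: [-1.6, -5.7, 4.8]
finger_gap: 0.149
grip_force: 69.1
```

```bash
python3 - <<'E'
from h import *
s=read_state(); print(np.round(s["eef_pos"],4),np.round(s["force"],1),R.from_quat(s["tcp_rot"]).as_matrix()[:,0].round(3))
a=[]
for n,(x0,x1,y0,y1,k) in dict(top=(320,430,190,290,5),side=(190,330,180,320,4),wrist=(190,480,60,350,2)).items():
    c=capture(n); f=cv2.resize(c["pixels"][y0:y1,x0:x1],None,fx=k,fy=k,interpolation=2); cv2.imwrite(f"pics/{n}2.png",f); a.append(f)
    print(n,[ (t,np.round(o["uv"])) for t in("marker","lever") for o in outline_of(c,t)[:1]])
m=max(f.shape[0] for f in a[:2]); cv2.imwrite("pics/ts2.png",cv2.resize(np.hstack([np.pad(f,((0,m-f.shape[0]),(0,0),(0,0))) for f in a[:2]]),(800,int(800*m/(a[0].shape[1]+a[1].shape[1])))))
E
```

```text
[0.484  0.0008 0.044 ] [-1.6 -5.7  4.8] [-0.983  0.181 -0.002]
top []
side [('lever', array([275., 240.]))]
wrist [('lever', array([317., 271.]))]
```

View pics/wrist2.png

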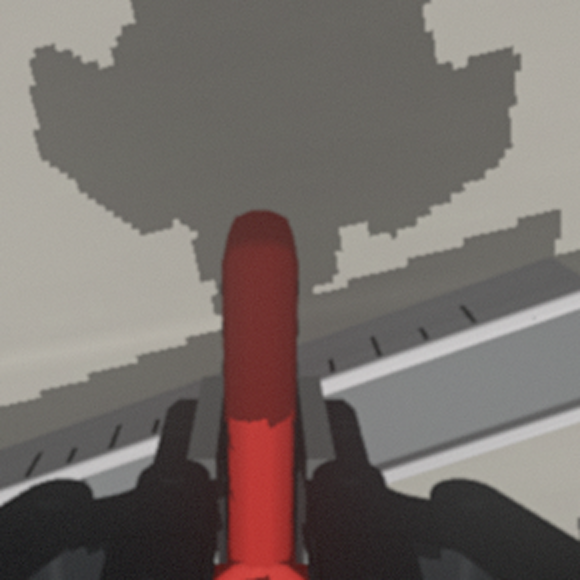

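View pics/ts2.png

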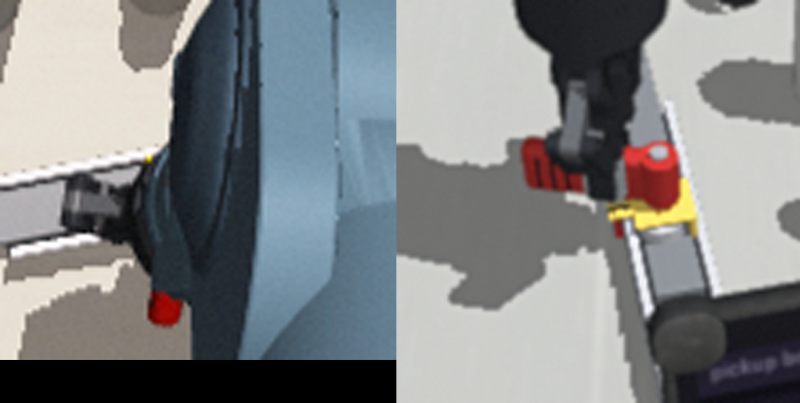

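The wrist view shows the lever seated squarely in the pads. The side view shows the yellow pointer nearly over the red marker. Next I'll project the expected points and zoom in on the side view.

```bash
python3 - <<'E'
from h import *
c=capture("side");M=T(c); u=np.array([-.1765,.9843,0]); v=np.array([-.9843,-.1765,0])
P0=np.array([.5274,-.0874,0]); K=np.array([.490,.0022,0])
P=P0+.0852*u
x0,y0,k=235,215,8
im=cv2.resize(c["pixels"][y0:y0+60,x0:x0+75],None,fx=k,fy=k,interpolation=cv2.INTER_NEAREST)
i0=cv2.resize(cv2.imread("pics/side0.png")[y0:y0+60,x0:x0+75],None,fx=k,fy=k,interpolation=cv2.INTER_NEAREST)
for n,p in(("pivot74",P+[0,0,.074]),("tip",P+.03*v+[0,0,.035]),("K29",K+[0,0,.029]),("K15",K+[0,0,.015]),("K0",K)):
    q=proj(c,p,M); print(n,q.round(1))
    for J in(im,i0): cv2.circle(J,tuple(int(t) for t in (q-[x0,y0]+.5)*k),4,(255,0,255),1)
cv2.imwrite("pics/s3.png",np.vstack([np.hstack([im[:,:400],i0[:,:400]])]))
E
```

```text
pivot74 [281.5 232. ]
tip [263.8 251.9]
K29 [268.8 249. ]
K15 [269.3 254.7]
K0 [269.8 260.6]
```

View pics/s3.png

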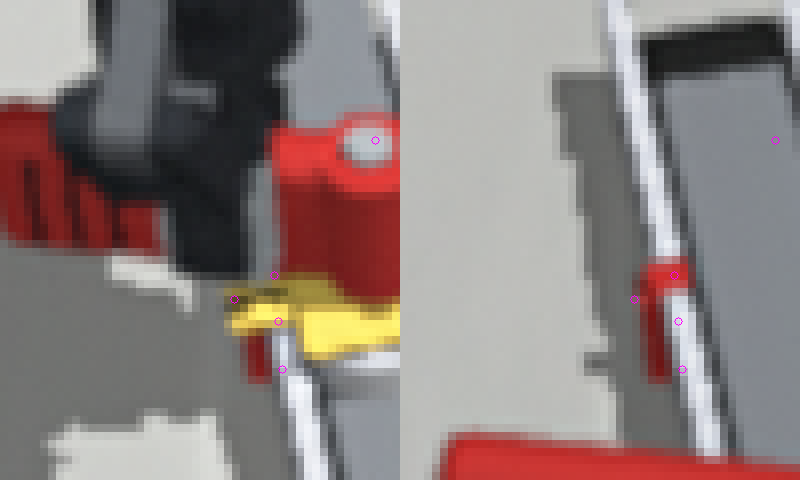

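The projections match: pivot within 0.5 px, tip and marker within about 1 px. The leg has about 10 mm left to go, so I'll draw it and dwell.

{"name": "servo_tool", "arguments": {"targets": [[0.0, [-0.0009, 0.0049, 0], 0], [0.0, [-0.0008, 0.0049, 0], 0], [0.0, [0, 0, 0], 0], [0.0, [0, 0, 0], 0], [0.0, [0, 0, 0], 0], [0.0, [0, 0, 0], 0], [0.0, [0, 0, 0], 0], [0.0, [0, 0, 0], 0]], "newtons": 80}}

```text
time_s: 7.03
eef_pos: [0.4823, 0.0099, 0.044]
tcp_rot: [0.092, 0.996, -0.002, 0.001]
force: [-2.0, -6.1, 5.4]
finger_gap: 0.147
grip_force: 79.6
```

```bash
python3 - <<'E'
from h import *
s=read_state();c=capture("side");M=T(c); u=np.array([-.1765,.9843,0]); v=np.array([-.9843,-.1765,0])
P0=np.array([.5274,-.0874,0]); K=np.array([.490,.0022,0])
print("drawn",(np.array(s["eef_pos"])-[.4993,-.083,.044])@u, s["grip_force"])
x0,y0,k=235,205,8
im=cv2.resize(c["pixels"][y0:y0+65,x0:x0+60],None,fx=k,fy=k,interpolation=cv2.INTER_NEAREST)
P=P0+.0948*u
for n,p in(("pivot74",P+[0,0,.074]),("tip on mark",P+.03*v+[0,0,.035]),("head tip inner",P+.02*v+[0,0,.035])):
    q=proj(c,p,M); print(n,q.round(1)); cv2.circle(im,tuple(int(t) for t in (q-[x0,y0]+.5)*k),4,(255,0,255),1)
cv2.imwrite("pics/s4.png",im)
E
```

```text
drawn 0.09446173408575878 79.5789885520935
pivot74 [280.4 227.6]
tip on mark [262.9 247.4]
head tip inner [269.1 246.4]
```

View pics/s4.png

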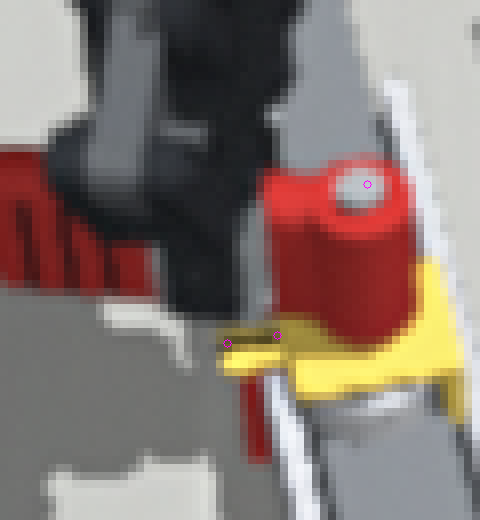

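The pointer's black line, at about (265,247), lies on the predicted on-mark pixels. I'll swing the lever shut along the arc about its pivot.

{"name": "servo_tool", "arguments": {"targets": [[0.0, [0.0004, 0.0017, 0], -3.5], [0.0, [0.0005, 0.0017, 0], -3.5], [0.0, [0.0006, 0.0017, 0], -3.5], [0.0, [0.0007, 0.0016, 0], -3.5], [0.0, [0.0008, 0.0016, 0], -3.5], [0.0, [0.0009, 0.0016, 0], -3.5], [0.0, [0.001, 0.0015, 0], -3.5], [0.0, [0.001, 0.0014, 0], -3.5], [0.0, [0, 0, 0], 0]]}}

```text
time_s: 7.83
eef_pos: [0.488, 0.0226, 0.0439]
tcp_rot: [0.331, 0.944, -0.002, 0.001]
force: [-1.7, -6.4, 6.3]
finger_gap: 0.149
grip_force: 79.7
```

```bash
cat > chk.py <<'E'
from h import *
s=read_state(); X=R.from_quat(s["tcp_rot"]).as_matrix()[:,0]
a=np.arctan2(X[1],X[0]); u=np.array([-.1765,.9843]); p=np.array(s["eef_pos"])
f=.0285  # radius at grip
piv=p[:2]-f*X[:2]; K=np.array([.490,.0022]); print("tool x deg",np.degrees(a),"leg-mark along",(piv-K)@u,"lat",(piv-K)@[-.9843,-.1765],p.round(4),np.round(s["force"],1),s["grip_force"])
E
python3 chk.py
```

```text
tool x deg 141.36768301324952 leg-mark along -0.0010541636458234881 lat -0.020429651751371417 [0.488  0.0226 0.0439] [-1.7 -6.4  6.3] 79.72826600074768
```

{"name": "servo_tool", "arguments": {"targets": [[0.0, [0.0011, 0.0014, 0], -3.5], [0.0, [0.0012, 0.0013, 0], -3.5], [0.0, [0.0013, 0.0012, 0], -3.5], [0.0, [0.0014, 0.0011, 0], -3.5], [0.0, [0.0014, 0.001, 0], -3.5], [0.0, [0.0015, 0.001, 0], -3.5], [0.0, [0, 0, 0], 0]]}}

```text
time_s: 8.42
eef_pos: [0.4964, 0.0277, 0.0439]
tcp_rot: [0.498, 0.867, -0.004, 0.003]
force: [-0.9, -11.4, 5.6]
finger_gap: 0.148
grip_force: 79.4
```

```bash
python3 chk.py
```

```text
tool x deg 120.31527559856086 leg-mark along -0.00283657914638909 lat -0.020632591583667953 [0.4964 0.0277 0.0439] [ -0.9 -11.4   5.6] 79.41166520118713
```

{"name": "servo_tool", "arguments": {"targets": [[0.0, [0.0014, 0.0014, 0], -3.5], [0.0, [0.0015, 0.0013, 0], -3.5], [0.0, [0.0016, 0.0009, 0], -3.5], [0.0, [0.0017, 0.0006, 0], -3.5], [0.0, [0.0017, 0.0005, 0], -3.5], [0.0, [0.0017, 0.0004, 0], -3.5], [0.0, [0, 0, 0], 0], [0.0, [0, 0, 0], 0], [0.0, [0, 0, 0], 0], [0.0, [0, 0, 0], 0]]}}

```text
time_s: 9.25
eef_pos: [0.5058, 0.0309, 0.0438]
tcp_rot: [0.646, 0.763, -0.005, 0.004]
force: [-1.4, -17.2, 4.0]
finger_gap: 0.146
grip_force: 79.6
```

```bash
python3 chk.py; python3 - <<'E'
from h import *
c=capture("side");M=T(c);u=np.array([-.1765,.9843,0]); v=np.array([-.9843,-.1765,0])
P=np.array([.5274,-.0874,0])+.0948*u; x0,y0,k=235,205,8
im=cv2.resize(c["pixels"][y0:y0+65,x0:x0+60],None,fx=k,fy=k,interpolation=cv2.INTER_NEAREST)
for p in(P+[0,0,.074],P+.03*v+[0,0,.035],P+.02*v+[0,0,.035]):
    cv2.circle(im,tuple(int(t) for t in (proj(c,p,M)-[x0,y0]+.5)*k),4,(255,0,255),1)
cv2.imwrite("pics/s5.png",im)
E
```

```text
tool x deg 99.48529829352678 leg-mark along -0.003077447216324658 lat -0.020287944694861056 [0.5058 0.0309 0.0438] [ -1.4 -17.2   4. ] 79.64763879776001
```

View pics/s5.png

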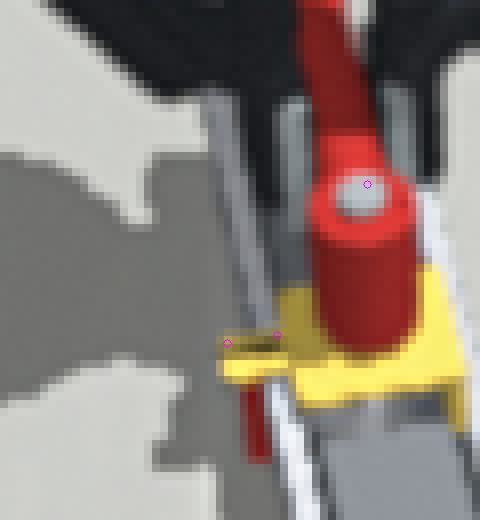

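The leg is about 2–3 mm short of the mark, which is within tolerance, and the tool stands at 99.5° against the rail's 100.2°. I'll press a little more against the shut stop and check the lever angle with the wrist camera.

{"name": "servo_tool", "arguments": {"targets": [[0.0, [0.0003, 0, 0], -1.5], [0.0, [0, 0, 0], 0], [0.0, [0, 0, 0], 0], [0.0, [0, 0, 0], 0]]}}

```text
time_s: 9.63
eef_pos: [0.506, 0.0308, 0.0439]
tcp_rot: [0.655, 0.755, -0.005, 0.005]
force: [-0.9, -17.3, 5.8]
finger_gap: 0.15
grip_force: 84.7
```

```bash
python3 chk.py; python3 - <<'E'
from h import *
s=read_state();c=capture("wrist");M=T(c,s);u=np.array([-.1765,.9843,0]); v=np.array([-.9843,-.1765,0])
P=np.array([.5274,-.0874,.072])+.0925*u; im=c["pixels"].copy()
for a,col in((0,(255,0,255)),(.1,(255,255,0))):
    d=u*np.cos(a)+v*np.sin(a); cv2.line(im,*[tuple(int(t+.5) for t in proj(c,P+r*d,M)) for r in(.03,.09)],col,1)
for y,z in((.021,.028),(-.021,.016)):
    cv2.line(im,*[tuple(int(t+.5) for t in proj(c,np.array([*P[:2],z])+y*v+r*u,M)) for r in(.02,.085)],(0,255,0),1)
o=outline_of(c,"lever"); 
if o:
    m=o[0]["pixels"]; ys=np.where(m.any(1))[0]; 
    pts=[]
    for y in ys[3::6]: x=np.where(m[y])[0]; pts.append(atz(c,((x.min()+x.max())/2,y),M,.072)); print(y,x.min(),x.max(),pts[-1].round(4),((pts[-1]-P)@v).round(4),((pts[-1]-P)@u).round(4))
cv2.imwrite("pics/w6.png",cv2.resize(im[20:400,180:460],None,fx=1.5,fy=1.5))
E
```

```text
tool x deg 98.12856884968856 leg-mark along -0.0031044585981979743 lat -0.019744572107608764 [0.506  0.0308 0.0439] [ -0.9 -17.3   5.8] 84.67734575271606
170 303 328 [0.4969 0.0813 0.072 ] 0.0002 0.0789
176 300 331 [0.4972 0.0792 0.072 ] 0.0003 0.0768
182 299 333 [0.4977 0.0771 0.072 ] 0.0002 0.0747
188 298 334 [0.498 0.075 0.072] 0.0003 0.0726
194 296 335 [0.4981 0.0729 0.072 ] 0.0005 0.0704
200 297 335 [0.4986 0.0707 0.072 ] 0.0005 0.0682
206 297 336 [0.4991 0.0685 0.072 ] 0.0004 0.066
212 298 335 [0.4994 0.0663 0.072 ] 0.0005 0.0638
218 298 335 [0.4997 0.0641 0.072 ] 0.0006 0.0615
224 298 335 [0.5    0.0618 0.072 ] 0.0006 0.0592
230 297 335 [0.5001 0.0595 0.072 ] 0.0009 0.0569
236 298 335 [0.5006 0.0572 0.072 ] 0.0008 0.0545
242 299 335 [0.5011 0.0548 0.072 ] 0.0007 0.0521
248 299 335 [0.5015 0.0525 0.072 ] 0.0008 0.0497
254 299 335 [0.5018 0.05   0.072 ] 0.0009 0.0473
260 299 336 [0.5023 0.0476 0.072 ] 0.0009 0.0448
266 300 336 [0.5029 0.0452 0.072 ] 0.0008 0.0423
272 302 336 [0.5036 0.0427 0.072 ] 0.0005 0.0398
278 304 336 [0.5043 0.0403 0.072 ] 0.0002 0.0372
284 305 336 [0.5049 0.0377 0.072 ] 0.0001 0.0346
290 305 336 [0.5052 0.0351 0.072 ] 0.0002 0.032
296 304 336 [0.5054 0.0325 0.072 ] 0.0005 0.0294
302 304 336 [0.5058 0.0298 0.072 ] 0.0006 0.0267
308 304 336 [0.5062 0.0271 0.072 ] 0.0007 0.024
314 304 336 [0.5065 0.0244 0.072 ] 0.0008 0.0212
320 304 336 [0.5069 0.0216 0.072 ] 0.0009 0.0184
326 305 336 [0.5075 0.0188 0.072 ] 0.0008 0.0156
332 305 337 [0.5081 0.016  0.072 ] 0.0007 0.0127
338 304 337 [0.5083 0.0131 0.072 ] 0.001 0.0098
344 298 341 [0.5084 0.0102 0.072 ] 0.0015 0.0069
350 297 343 [0.509  0.0072 0.072 ] 0.0014 0.0039
356 297 344 [0.5096 0.0043 0.072 ] 0.0013 0.0009
362 297 345 [0.5102 0.0013 0.072 ] 0.0012 -0.0022
368 299 344 [ 0.5109 -0.0018  0.072 ] 0.0011 -0.0053
374 315 327 [ 0.5111 -0.0049  0.072 ] 0.0015 -0.0084
```

View pics/w6.png

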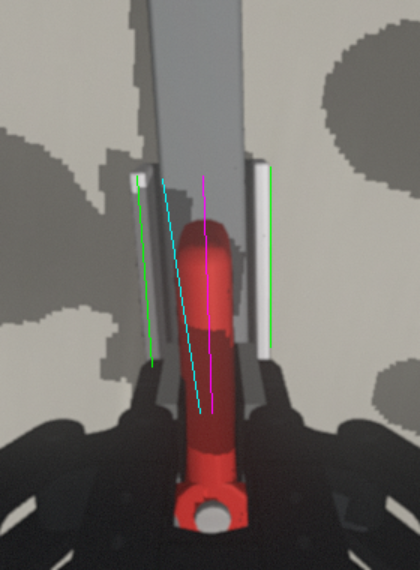

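The wrist view shows the lever in line with the rail, within about 0.02 rad. Its pivot is about 2 mm short of the mark and the grip is firm, so I'm handing in.

```bash
python3 -c "
from bench import *
print(close_job())"
```

```text
the job is handed in; nothing more can be done
None
```

The job is handed in: by my last camera check the leg was about 2–3 mm short of the mark (8 mm allowed), the lever was shut in line with the rail and still gripped at about 85 N, and no move went near the bystanders; the judge's verdict was not shown.

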